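Measure a specimen bottle on the spring length gauge

TASK

Lay the amber bottle with the red cap on its side in the V-trough of the length gauge, cap towards the brass end stop, and let go of it. Then draw the gauge's sprung slide out by its blue grip until the jaw presses the bottle against the stop and the black pointer stands in the green band (never in the red), hold it there for a good second, and ease the slide all the way home without letting it snap back. Leave the bottle lying against the stop and the orange marker where the jaw pushed it, level with the bottle's foot, and do not disturb the pots and the beaker.

Things in the scene. Friction and masses are not known exactly. Their poses are not given: they have to be found in the camera images.
- bottle: Amber bottle, red screw cap, standing upright: 32 mm diameter (cap too), 110 mm tall, cap over the top 22 mm, 90 g. Origin: centre of its foot; z runs along it to the cap.
- bottle_cap (a point): Centre of the top face of the bottle's red cap, 110 mm from its foot along the bottle's z.
- gauge: Length gauge, fixed to the bench: aluminium plate, local x -165 to +70, y -167 to +167 mm, 12 mm thick. Origin: underside, z up, y = measuring direction. White spring housing 58 mm high over y -166 to -86. A carriage with steel jaw and blue grip slides out of it towards +y. The orange marker's channel runs along y at x = +45, rails 24 mm high.
- trough (a point): Point on the axis of a bottle lying in the V-trough: gauge (0, 0, 52) mm, axes as the gauge's. The steel trough runs along y at x = 0 from y -10 to +155, lips 41 mm high, 26 mm wide (narrower than the bottle, fingers can straddle it). The brass end stop at its +y end, 28 mm wide, top 65 mm high, is clamped with its face anywhere from y +115 to +145; not reported: find it by feel.
- carriage (a joint): How far the sprung carriage is drawn out along the gauge's +y, 0 (home) to 0.085 m; a weak spring (1.5 to 4 N) pulls it home. Carries the steel jaw (18 mm disc on the trough's axis, its arm crosses the trough), which meets the foot of the bottle, and a tab that pushes the marker.
- grip (a joint): How far the blue grip has moved along +y on the carriage against its own stiff spring (0.5 N per mm), 0 to 0.030 m: the force reading shown by the black pointer on the white scale. Green band 0.013 to 0.019 m; red from 0.025 m.
- grip_top (a point): Centre of the top of the blue grip, an upright block 12 mm along y, 30 mm along x, 45 mm tall, top 76 mm above the bench, at gauge x = -85, y = -30 mm when home. The carriage plate below it is 30 mm above the bench. Axes as the gauge's; moves with the grip.
- jaw (a point): Centre of the jaw's face that meets the bottle's foot, at gauge y = -30 mm when home; moves with the carriage.
- marker: Loose orange block 18 x 22 x 22 mm, 50 g, in its channel on the gauge; the carriage's tab pushes it to +y and it stays there as the reading. Origin: centre of its underside.
- marker_back (a point): Centre of the marker's face that the tab pushes (-y face); when pushed it is level with the jaw's face.
- pot_a: Bystander: pot with a white cap, 42 mm diameter, 65 mm tall. Origin: centre of its underside.
- pot_b: Bystander: pot with a blue cap, 42 mm diameter, 65 mm tall. Origin: centre of its underside.
- beaker: Bystander: white plastic beaker, 70 mm diameter, 80 mm tall. Origin: centre of its underside.
Not all that is in view belongs to the job. What is meant by the bottle is not purple, and is the smaller of those in its own colour.

How it is judged:
By the outcome, as a careful person would: the job done as asked, in the order asked, and still so for the second after the job is handed in, with the robot touching nothing.
It also fails if it takes over 67 s, if anything falls off the work surface, if the arm or the gripper's body presses on something with over 40 N, if the wrist force passes 120 N, or if a joint passes its speed limit or range.

ROBOT

A 6-joint arm with a two-finger parallel gripper is mounted at the origin on the work surface. World frame = base frame: x ahead of the robot, y to its left, z up, the work surface at z = 0. Lengths are in m, angles in rad, forces in N, time in s.
With the tool pointing down it reaches from about 0.375 to 0.9 m from the base axis. Payload 3.1 kg.
Tool frame: the origin (TCP) lies midway between the tips of the shut fingers; the grasp point (between the pads) lies 19 mm behind it; z points along the fingers, y is the line along which they close (so a half turn about z gives the same grasp; the last joint's range is limited). The gripper opens to 87 mm and grips with 3 to 60 N. Pads are 19 mm wide; open, the fingers measure 117 mm over their backs; the gripper's body (75 mm by 190 mm) begins 51 mm behind the grasp point.
Start: joints at [1.071, 0.527, 1.433, -0, 1.181, -0.178], TCP at [0.198, 0.593, 0.185] pointing down, gripper open.
Joint ranges: [-3.08, 3.08], [-0.75, 2.2], [0.22, 2.44], [-1.43, 4.57], [0, 2.65], [-2.85, 2.85]. Speed limits (rad/s): [2.79, 2.79, 3.14, 3.14, 3.14, 3.14].

INTERFACE

Orientations are given as a unit quaternion [x, y, z, w].
In Python, from rig import robot gives the robot as it stands. The module is installed in compiled form; this text tells all that it offers.
- The arm moves only by the tool play_rows, never from a script. Its arguments are lists of equal length, an entry for each row: "gripper": the closure, from -1 (fully open) to 1 (shut); "delta_pos": the shift along the tool's x, y, z in cm, a list of three; "turn": the turn, a rotation vector about the tool's x, y, z in rad, a list of three. A call has 1 to 12 rows; each row is the pose to reach, as a shift and turn from the pose commanded when the call began, along the tool's axes at that moment; what a row does not reach only later rows make up. A row lasts 1/8 s, in which the tool goes at most 62.5 mm and 10.7 degrees, less where a joint would pass 70% of its speed; a pose out of reach is approached as far as the arm can. A call with a gripper value outside its range is refused whole. The fingers move at their own pace and stop on an object; "squeeze" is the grip in N (left out, the last holds). Time passes only in rows, so rows that repeat a pose let the fingers close. It gives the time, the measured TCP pose, the force, the opening and the grip force at its end, in the units of the state.
- robot.get_obs(): the state, without advancing time (a new reading comes with each control period).
- robot.camera(name): name is "scene" or "top"; returns a dict with "color" (400x640x3 uint8, red, green, blue), "vfov" (degrees; the focal length in pixels is half the picture's height over the tangent of half this angle, whatever the lens; pixels are square), "cx", "cy" (the principal point, pixels), "R" (3x3) and "t" (3): a world point X has camera coordinates R X + t. Camera axes: x right, y down, z forward; pixel columns grow to the right and rows downward; lengths in m; the calibration is good to about 2 mm. A picture is of the moment at which its call begins. There is no depth.
- robot.hand_in(): hands the job in; it is judged then, once.
The state is a dict: "time": time; "q": joint angles; "joint_velocities": joint speeds; "joint_torque": joint torques, N m; "position": TCP position; "tool_rot": TCP orientation; "ft_force": force on the tool from outside, world axes, zero at the start; "moment": the same for the moment, N m; "grip_width": finger opening in m; "grip_force": force on a finger pad.
Only numpy, scipy, OpenCV 4.12 (cv2) and the standard library are available. Lean on these libraries where they do the work, as an engineer would, in place of code of your own. Each camera call takes 0.05 s, during which the arm holds its last target. There are 200 camera calls.

## Working session

There is one attempt and no reset: what is moved stays moved. The work goes in short steps, Python scripts to look and compute and a tool call to move; the robot and the scene stay as the last step left them, time stands still between calls to the robot, and variables do not carry over. Pictures are saved under pics/ and viewed, at most 10 in all, crops included, and the job is handed in when it is done.

Besides the shell and the picture viewer there is one more tool, called as a command line: name --argument value ..., lists and objects as JSON in quotes. play_rows: Moves the arm, as the interface text tells. Its arguments: {"type":"object","properties":{"gripper":{"type":"array","items":{"type":"number"}},"delta_pos":{"type":"array","items":{"type":"array","items":{"type":"number"}}},"turn":{"type":"array","items":{"type":"array","items":{"type":"number"}}},"squeeze":{"type":"number"}},"required":["gripper","delta_pos","turn"]}

```bash
mkdir -p pics
python3 - <<'E'
from rig import robot
import cv2,numpy as np
o=robot.get_obs()
for k in o: print(k,np.round(o[k],4))
for n in("scene","top"):
    c=robot.camera(n); cv2.imwrite(f"pics/{n}0.png",c["color"][:,:,::-1])
    np.savez(f"{n}0.npz",**c); print(n,c["vfov"],c["cx"],c["cy"],np.round(c["R"],3).tolist(),np.round(c["t"],3), np.round(-c["R"].T@c["t"],3))
E
```

```text
time 0.0
q [ 1.0705  0.5284  1.4339 -0.      1.1814 -0.1785]
joint_velocities [ 0.0007  0.0005  0.0007  0.0004 -0.0018  0.0009]
joint_torque [ 4.00000e-04 -4.40049e+01 -1.76591e+01  6.32000e-02  5.83000e-02
 -2.00000e-04]
position [0.1973 0.5922 0.1842]
tool_rot [ 1.602e-01  9.871e-01 -1.000e-03 -3.000e-04]
ft_force [ 0.2713 -0.6993 -0.2446]
moment [ 0.062   0.0326 -0.0132]
grip_force 0.0
grip_width 0.0872
scene 56.8303721327775 322.09339559202033 201.9660281578729 [[-0.745, 0.667, 0.002], [0.498, 0.559, -0.663], [-0.444, -0.493, -0.749]] [ 0.445 -0.157  1.061] [0.881 0.314 0.689]
top 51.183691981159086 316.52493100599156 204.99280816560744 [[-0.005, -1.0, -0.012], [-0.985, 0.007, -0.173], [0.173, 0.011, -0.985]] [-0.052  0.566  0.948] [ 0.393 -0.066  1.03 ]
```

View pics/scene0.png

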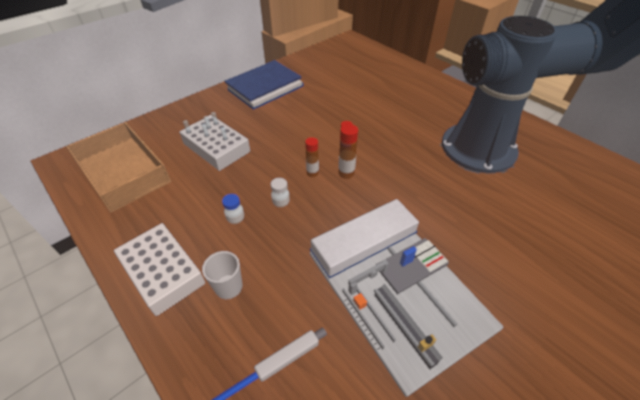

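View pics/top0.png

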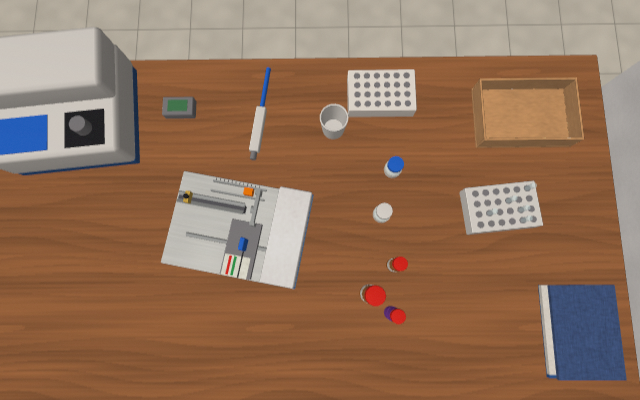

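The scene picture shows the small amber bottle at about (312,157), between the white pot and the larger amber bottle at (347,150). The gauge is at the lower right. In the top view its cap is at (399,264), the decoys are at (374,295) and the purple one at (397,315). The gauge runs about (162–311, 172–288), with the stop on the left, grip at (242,243) and marker at (249,192).

```bash
cat > h.py <<'E'
import numpy as np,cv2
def load(n): return dict(np.load(n+".npz"))
def f(c): return 200/np.tan(np.radians(float(c["vfov"]))/2)
def cast(c,uv,z):
    d=np.array([(uv[0]-c["cx"])/f(c),(uv[1]-c["cy"])/f(c),1]); d=c["R"].T@d; o=-c["R"].T@c["t"]
    return o+d*(z-o[2])/d[2]
def ray(c,uv):
    d=np.array([(uv[0]-c["cx"])/f(c),(uv[1]-c["cy"])/f(c),1]); d=c["R"].T@d; return -c["R"].T@c["t"],d/np.linalg.norm(d)
def tri(c1,p1,c2,p2):
    o1,d1=ray(c1,p1);o2,d2=ray(c2,p2)
    s=np.linalg.lstsq(np.c_[d1,-d2],o2-o1,rcond=None)[0]
    a,b=o1+d1*s[0],o2+d2*s[1]; return (a+b)/2,np.linalg.norm(a-b)
def proj(c,X):
    p=c["R"]@X+c["t"]; return p[:2]/p[2]*f(c)+[c["cx"],c["cy"]]
def blobs(c,lo,hi,amin=8):
    h=cv2.cvtColor(c["color"],cv2.COLOR_RGB2HSV); m=cv2.inRange(h,lo,hi)
    n,l,s,ce=cv2.connectedComponentsWithStats(m)
    return [(s[i].tolist(),ce[i].round(1).tolist()) for i in range(1,n) if s[i][4]>=amin],l
E
python3 - <<'E'
from h import *
for n in("top0","scene0"):
    c=load(n)
    for nm,lo,hi in(("red",(0,200,120),(4,255,255)),("orange",(5,200,180),(14,255,255)),("blue",(108,150,80),(125,255,255)),("brass",(15,120,120),(30,255,255)),("green",(50,100,80),(90,255,255))):
        print(n,nm,blobs(c,lo,hi)[0])
c=load("top0"); im=c["color"][150:300,150:320,::-1]
cv2.imwrite("pics/gz.png",cv2.resize(im,None,fx=4.5,fy=4,interpolation=cv2.INTER_CUBIC)[:, :])
s=load("scene0"); cv2.imwrite("pics/gs.png",cv2.resize(s["color"][195:395,300:505,::-1],(800,600*800//800) if 0 else None,fx=3,fy=3,interpolation=cv2.INTER_CUBIC))
E
```

```text
top0 red [([226, 256, 5, 18, 26], [228.1, 264.7]), ([392, 257, 16, 14, 170], [399.7, 263.4]), ([365, 286, 21, 20, 335], [374.8, 295.3]), ([390, 309, 16, 15, 180], [397.6, 315.9])]
top0 orange [([244, 188, 9, 4, 19], [247.7, 189.6]), ([244, 193, 8, 3, 12], [247.9, 194.1])]
top0 blue [([260, 68, 11, 38, 155], [264.9, 86.6]), ([0, 115, 47, 39, 1620], [23.0, 134.3]), ([388, 157, 16, 15, 191], [395.2, 164.0]), ([72, 168, 8, 1, 8], [75.5, 168.0]), ([42, 171, 10, 2, 12], [46.2, 171.3]), ([238, 237, 10, 14, 96], [242.5, 243.8])]
top0 brass [([483, 79, 7, 3, 12], [485.5, 79.7]), ([490, 79, 11, 4, 24], [495.9, 80.2]), ([500, 79, 29, 8, 57], [510.8, 80.8]), ([547, 78, 6, 2, 9], [549.0, 78.4]), ([472, 78, 112, 69, 3353], [526.8, 113.5]), ([508, 83, 7, 4, 10], [511.1, 84.5]), ([490, 84, 6, 5, 10], [492.2, 86.1]), ([491, 142, 9, 5, 18], [494.4, 144.7]), ([185, 191, 5, 4, 14], [187.6, 192.2]), ([244, 191, 8, 3, 20], [247.8, 192.0]), ([183, 198, 5, 5, 19], [185.3, 200.1])]
top0 green [([168, 101, 19, 9, 171], [177.0, 105.0]), ([231, 257, 6, 18, 41], [233.1, 265.3])]
scene0 red [([341, 122, 16, 21, 231], [349.1, 131.1]), ([307, 138, 10, 13, 86], [312.0, 143.0])]
scene0 orange []
scene0 blue [([224, 195, 14, 13, 150], [230.7, 201.0]), ([405, 248, 10, 8, 46], [409.6, 251.5]), ([214, 374, 43, 26, 225], [236.4, 387.3])]
scene0 brass [([421, 336, 14, 14, 61], [426.0, 343.6])]
scene0 green []
```

View pics/gz.png

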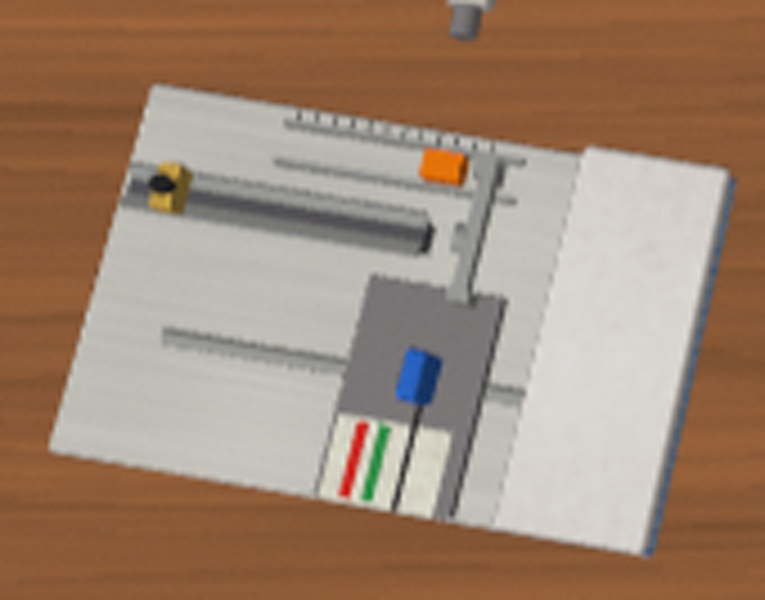

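View pics/gs.png

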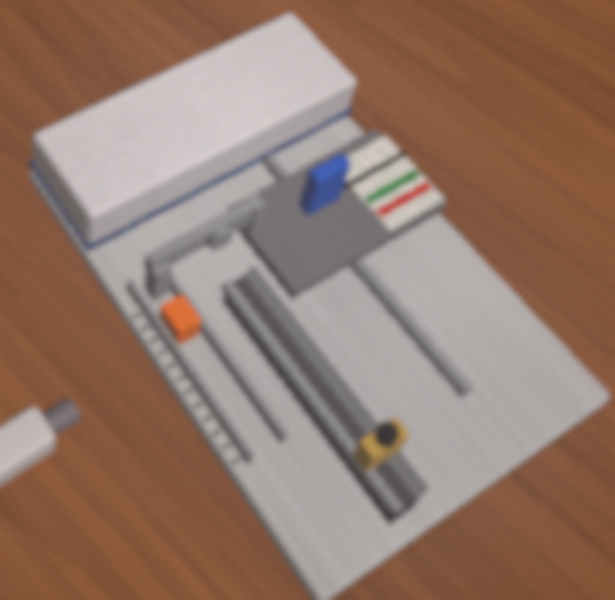

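The enlarged top crop shows the plate corners at (184,171.5) and (161,263) px, and the housing's right corners at (312,192.5) and (294,288). The scene crop has the same plate corners at (406.7,395) and (502.7,327.3).

```bash
cat > geo.py <<'E'
from h import *
from scipy.optimize import least_squares
t,s=load("top0"),load("scene0")
obs=[(t,(184,171.5),(70,167,12)),(t,(161.1,263),(-165,167,12)),(s,(406.7,395),(70,167,12)),(s,(502.7,327.3),(-165,167,12)),
 (t,(242.9,242.5),(-85,-30,74))]
def w(p,l): 
    c,q=np.cos(p[2]),np.sin(p[2]); return np.array([p[0]+c*l[0]/1e3-q*l[1]/1e3,p[1]+q*l[0]/1e3+c*l[1]/1e3,l[2]/1e3])
r=least_squares(lambda p:np.concatenate([proj(c,w(p,l))-uv for c,uv,l in obs]),[.4,.2,-.15],loss="soft_l1")
G=r.x
E
python3 - <<'E'
from geo import *
print(G.round(4),np.degrees(G[2])); print(np.array(r.fun).reshape(-1,2).round(1))
print("triA",tri(t,(184,171.5),s,(406.7,395)),"triB",tri(t,(161.1,263),s,(502.7,327.3)))
for l,uv in(((70,-166,58),(312.2,192.5)),((-165,-166,58),(294,288.2)),((70,-86,58),(280.7,186.7))): print("housing",l,proj(t,w(G,l)).round(1),uv)
# housing triangulated
print("grip top w",w(G,(-85,-30,76)).round(4),"trough",w(G,(0,0,52)).round(4))
# trough lip edges/centreline: scan local
for l in((0,140,41),(0,-10,41),(0,115,65),(0,145,65),(45,-19,22),(0,-30,52)): print(l,"top",proj(t,w(G,l)).round(1),"crop",((proj(t,w(G,l))-150)*[4.5,4]).round(0),"scene crop",((proj(s,w(G,l))-[300,195])*3).round(0))
# bottle
print("cap tri (mask centroids)",tri(t,(399.7,263.4),s,(312,143)))
print("cap top cast z.11",cast(t,(400.2,264),.110), cast(t,(399.7,263.4),.105))
# caps' sizes/other
for n,uv,z in(("big",(374.8,295.3),.15),("pur",(397.6,315.9),.11),("potA",(383,211),.06),("potB",(395.2,164),.063)): print(n,cast(t,uv,z).round(3))
# bottle in scene projected
c=cast(t,(399.7,263.4),.108)
for z in(0,.11): print("scene",proj(s,np.array([c[0],c[1],z])).round(1))
E
```

```text
[ 0.5633  0.1313 -0.1828] -10.471577986079607
[[-1.4 -0.9]
 [-0.8  0.1]
 [-0.7 -0.2]
 [-0.6 -3.1]
 [-1.4  0.3]]
triA (array([0.66084197, 0.28231014, 0.00635678]), np.float64(0.002791865077713709)) triB (array([0.43132492, 0.32829762, 0.00344046]), np.float64(0.0029855344297496566))
housing (70, -166, 58) [312.1 189.3] (312.2, 192.5)
housing (-165, -166, 58) [293.7 288.3] (294, 288.2)
housing (70, -86, 58) [279.1 183.6] (280.7, 186.7)
grip top w [0.4742 0.1173 0.076 ] trough [0.5633 0.1313 0.052 ]
(0, 140, 41) top [182.8 197. ] crop [148. 188.] scene crop [391. 472.]
(0, -10, 41) top [243.3 207.7] crop [420. 231.] scene crop [233. 272.]
(0, 115, 65) top [189.8 196.9] crop [179. 188.] scene crop [370. 419.]
(0, 145, 65) top [177.5 194.7] crop [124. 179.] scene crop [407. 465.]
(45, -19, 22) top [252.  191.9] crop [459. 168.] scene crop [166. 308.]
(0, -30, 52) top [250.6 208.4] crop [453. 234.] scene crop [216. 240.]
cap tri (mask centroids) (array([ 0.42307078, -0.23611003,  0.10238155]), np.float64(0.0042174913985062994))
cap top cast z.11 [ 0.42293433 -0.23733269  0.11      ] [ 0.42440258 -0.23722134  0.105     ]
big [ 0.358 -0.175  0.15 ]
pur [ 0.313 -0.227  0.11 ]
potA [ 0.548 -0.211  0.06 ]
potB [ 0.661 -0.244  0.063]
scene [311.4 172.9]
scene [310.6 140.5]
```

```bash
sed -i 's/(t,(184,171.5)/(t,(183.6,171.1)/;s/(t,(161.1,263)/(t,(160.7,262.6)/;s/(s,(406.7,395)/(s,(406.4,394.7)/;s/(s,(502.7,327.3)/(s,(502.4,327)/;s/(242.9,242.5)/(242.5,242.1)/' geo.py
cat > plan.py <<'E'
import numpy as np
from scipy.spatial.transform import Rotation as Ro
from rig import robot
def rot(yaw,tilt):  # yaw: heading of tool x when pointing down; tilt about tool y
    a=np.radians(yaw); x=np.array([np.cos(a),np.sin(a),0]); z=np.array([0,0,-1.]); y=np.cross(z,x)
    return Ro.from_matrix(np.c_[x,y,z])*Ro.from_euler("y",tilt,degrees=True)
def deltas(wps):  # (grasp point xyz, yaw, tilt); grasp lies 19 mm behind the TCP
    o=robot.get_obs(); p=np.array(o["position"]); R0=Ro.from_quat(o["tool_rot"])
    print("now",p.round(4),"grasp",(p-.019*R0.as_matrix()[:,2]).round(4),"F",np.round(o["ft_force"],2),"t",round(float(o["time"]),2),"w",o["grip_width"])
    for g,yaw,tilt in wps:
        R=rot(yaw,tilt); P=np.array(g)+.019*R.as_matrix()[:,2]
        print((R0.inv().apply(P-p)*100).round(2).tolist(),(R0.inv()*R).as_rotvec().round(3).tolist())
E
python3 - <<'E'
from geo import *; from plan import *
print(G.round(4),np.degrees(G[2]),np.array(r.fun).reshape(-1,2).round(1).tolist())
for l in((0,115,65),(0,120,65),(0,130,65),(0,115,41)): print(l,((proj(t,w(G,l))-149.6)*[4.5,4]).round(0),((proj(s,w(G,l))-[299.7,194.7])*3).round(0))
B=np.array([.423,-.237,.05])
deltas([((.30,.36,.30),140,0),((.43,.10,.32),110,0),((.45,-.20,.32),102,0),((.45,-.34,.30),102,30)])
E
```

```text
[ 0.5635  0.1311 -0.1852] -10.61240312303804 [[-0.8, -0.8], [-0.4, 0.2], [-0.8, 0.2], [-0.4, -2.4], [-1.0, 0.6]]
(0, 115, 65) [181. 188.] [370. 420.]
(0, 120, 65) [172. 187.] [376. 428.]
(0, 130, 65) [154. 184.] [388. 443.]
(0, 115, 41) [195. 196.] [362. 437.]
now [0.1973 0.5923 0.1843] grasp [0.1973 0.5923 0.2033] F [ 0.83 -0.16 -0.14] t 0.1 w 0.08728229516746099
[-17.09, -18.81, -9.64] [-0.002, 0.0, 0.376]
[-37.64, -39.36, -11.61] [-0.002, 0.001, 0.9]
[-49.02, -67.19, -11.56] [-0.002, 0.001, 1.04]
[-52.97, -79.65, -9.79] [-0.274, 0.476, 1.014]
```

play_rows --gripper '[-0.4,-0.4,-0.4,-0.4,-0.4,-0.4,-0.4,-0.4,-0.4,-0.4,-0.4,-0.4]' --delta_pos '[[-9,-9,-6],[-17,-19,-9.6],[-17,-19,-9.6],[-17,-19,-9.6],[-28,-29,-11],[-37.6,-39.4,-11.6],[-37.6,-39.4,-11.6],[-43,-53,-11.6],[-43,-53,-11.6],[-49,-67,-11.6],[-49,-67,-11.6],[-49,-67,-11.6]]' --turn '[[0,0,0.18],[0,0,0.37],[0,0,0.38],[0,0,0.38],[0,0,0.56],[0,0,0.75],[0,0,0.9],[0,0,0.9],[0,0,1.0],[0,0,1.04],[0,0,1.04],[0,0,1.04]]'

```text
time: 1.6
position: [0.4338, -0.0961, 0.2992]
tool_rot: [0.63, 0.777, 0.0, -0.0]
ft_force: [1.6, -0.0, -0.2]
grip_width: 0.0604
grip_force: 0.0
```

Run:
```python
from plan import *
B=np.array([.423,-.237,.05]); d=rot(102,60).as_matrix()[:,2]; print(d)
print(np.round(robot.get_obs()["q"],2))
deltas([(B-.12*d+[0,0,.10],102,60),(B-.10*d,102,60),(B,102,60)])
```

```text
[-0.18005681  0.84710067 -0.5       ]
[-0.47  0.14  1.7   0.    1.3  -0.68]
now [ 0.4338 -0.0961  0.2992] grasp [ 0.4338 -0.0961  0.3182] F [ 1.62 -0.01 -0.21] t 1.6 w 0.06044525948978153
[-22.31, -3.97, 9.86] [0.001, 1.047, -0.001]
[-20.58, -3.97, 20.86] [0.001, 1.047, -0.001]
[-11.92, -3.98, 25.86] [0.001, 1.047, -0.001]
```

play_rows --gripper '[-0.4,-0.4,-0.4,-0.4,-0.4,-0.4,-0.4,-0.4,-0.4,-0.4,-0.4]' --delta_pos '[[-6,-2,0],[-12,-4,0],[-17,-4,2],[-22,-4,5],[-22,-4,10],[-22,-4,10],[-22,-4,10],[-22,-4,10],[-22,-4,10],[-22,-4,10],[-22,-4,10]]' --turn '[[0,0,0],[0,0.15,0],[0,0.33,0],[0,0.5,0],[0,0.68,0],[0,0.86,0],[0,1.047,0],[0,1.047,0],[0,1.047,0],[0,1.047,0],[0,1.047,0]]'

```text
time: 2.98
position: [0.4411, -0.3174, 0.2019]
tool_rot: [0.545, 0.675, 0.314, -0.386]
ft_force: [1.3, 0.4, 0.6]
grip_width: 0.0611
grip_force: 0.0
```

Run:
```python
from plan import *; from h import *
B=np.array([.423,-.237,.05]); d=rot(102,60).as_matrix()[:,2]
print(np.round(robot.get_obs()["q"],2))
deltas([(B-.09*d+[0,0,.04],102,60),(B-.09*d,102,60),(B-.03*d,102,60),(B,102,60)])
c=robot.camera("scene"); cv2.imwrite("pics/s1.png",c["color"][:,:,::-1])
```

```text
[-1.02  0.91  1.06  0.35  2.15 -1.2 ]
now [ 0.4411 -0.3174  0.2019] grasp [ 0.4445 -0.3335  0.2115] F [1.31 0.39 0.61] t 2.98 w 0.061128558164414266
[-5.54, -0.11, 5.67] [0.0, 0.006, 0.002]
[-8.99, -0.11, 7.68] [0.0, 0.006, 0.002]
[-8.96, -0.12, 13.68] [0.0, 0.006, 0.002]
[-8.94, -0.12, 16.68] [0.0, 0.006, 0.002]
```

View pics/s1.png

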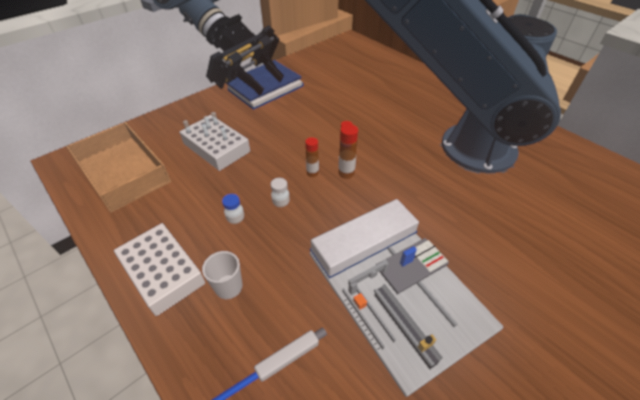

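The gripper is at about (245,65), tilted towards the bottle at (312,157). The path to it is clear of the rack and the pots.

play_rows --gripper '[-0.4,-0.4,-0.4,-0.4,-0.4,-0.4,-0.4,-0.4,-0.4,-0.4]' --delta_pos '[[-3,0,3],[-5.5,-0.1,5.7],[-7.5,-0.1,6.8],[-9,-0.1,7.7],[-9,-0.1,9.5],[-9,-0.1,11.5],[-9,-0.1,13.5],[-9,-0.1,13.7],[-9,-0.1,13.7],[-9,-0.1,13.7]]' --turn '[[0,0,0],[0,0,0],[0,0,0],[0,0,0],[0,0,0],[0,0,0],[0,0,0],[0,0,0],[0,0,0],[0,0,0]]'

```text
time: 4.28
position: [0.4248, -0.2471, 0.053]
tool_rot: [0.546, 0.673, 0.314, -0.387]
ft_force: [-0.2, -0.3, -0.1]
grip_width: 0.061
grip_force: 0.0
```

Run:
```python
from plan import *; from h import *
B=np.array([.423,-.237,.05]); 
c=robot.camera("top"); s=robot.camera("scene")
cv2.imwrite("pics/s2.png",np.vstack([cv2.resize(x["color"][a:a+120,b:b+200,::-1],None,fx=2.5,fy=2.5) for x,a,b in((c,220,330),(s,80,220))]))
deltas([(B,102,60)])
```

```text
now [ 0.4246 -0.2468  0.053 ] grasp [ 0.428  -0.2629  0.0625] F [-0.21  0.56  0.57] t 4.38 w 0.06081680664598194
[0.24, 0.04, 2.91] [0.001, 0.002, 0.0]
```

View pics/s2.png

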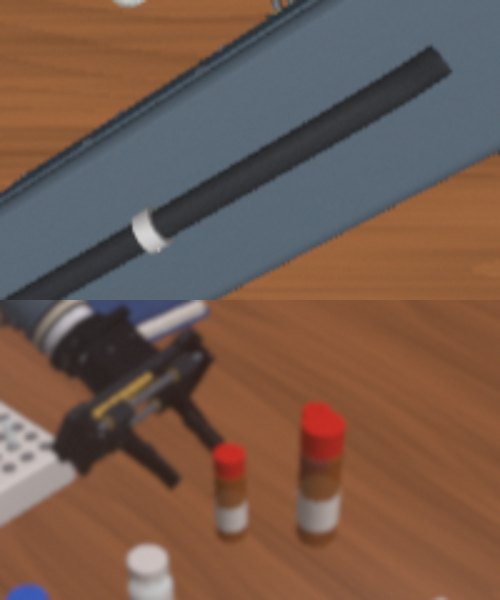

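The lower half of the picture shows both finger tips, at (175,485) and (220,445), just behind the bottle. The upper half is hidden by the forearm. I'll check the lateral alignment by projecting the measured points.

Run:
```python
from plan import *; from h import *
s=load("scene0"); o=robot.get_obs(); p=np.array(o["position"]); R=Ro.from_quat(o["tool_rot"]).as_matrix()
for k in(-.037,0,.037): print(k,((proj(s,p+k*R[:,1])-[220,80])*2.5+[0,300]).round(0))
d=R[:,2]
for b in((.423,-.237),(.423,-.232),(.428,-.237)):
    for z in(0,.11): print(b,z,((proj(s,np.array([*b,z]))-[220,80])*2.5+[0,300]).round(0))
```

```text
-0.037 [242. 471.]
0 [221. 490.]
0.037 [199. 510.]
(0.423, -0.237) 0 [229. 531.]
(0.423, -0.237) 0.11 [227. 451.]
(0.423, -0.232) 0 [232. 534.]
(0.423, -0.232) 0.11 [231. 453.]
(0.428, -0.237) 0 [226. 534.]
(0.428, -0.237) 0.11 [223. 453.]
```

play_rows --gripper '[-0.4,-0.4,-0.4,-0.4,0.6,0.6,0.6,0.6,0.6]' --delta_pos '[[0.1,0,1],[0.2,0,2.2],[0.2,0,3.2],[0.2,0,3.2],[0.2,0,3.2],[0.2,0,3.2],[0.2,0,3.2],[0.2,0,3.2],[0.2,0,3.2]]' --turn '[[0,0,0],[0,0,0],[0,0,0],[0,0,0],[0,0,0],[0,0,0],[0,0,0],[0,0,0],[0,0,0]]' --squeeze 20

```text
time: 5.5
position: [0.4185, -0.2178, 0.0386]
tool_rot: [0.545, 0.673, 0.315, -0.388]
ft_force: [-0.4, 0.9, -0.5]
grip_width: 0.0228
grip_force: 17.1
```

Run:
```python
from plan import *; from h import *
s=robot.camera("scene")
cv2.imwrite("pics/s3.png",cv2.resize(s["color"][80:200,220:400,::-1],None,fx=4,fy=4))
deltas([((.423,-.237,.20),102,60)])
```

```text
now [ 0.4185 -0.2178  0.0386] grasp [ 0.4219 -0.2339  0.0481] F [ 1.08 -0.59 -0.16] t 5.55 w 0.022935876592169457
[12.99, 0.04, -7.88] [0.001, 0.0, -0.0]
```

View pics/s3.png

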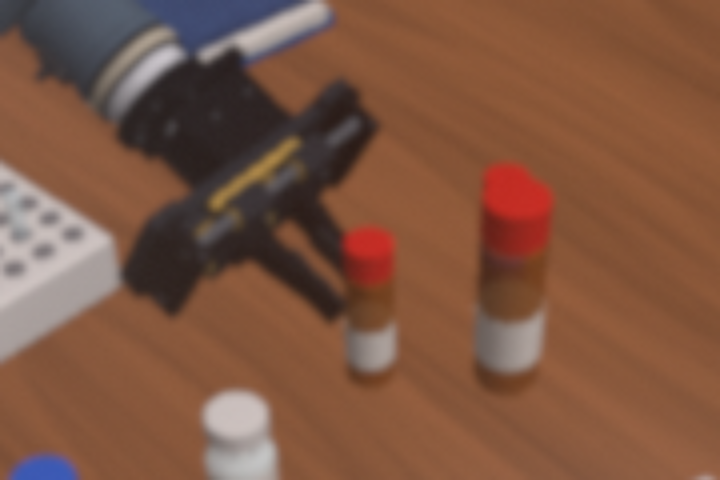

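The picture shows the bottle still upright at (370,305). The fingers end at its near side, around (340,315), and the opening is 23 mm, so they hold only a chord short of the axis. I'll work out the discrepancy numerically.

Run:
```python
from plan import *; from h import *
s=robot.camera("scene"); t=robot.camera("top"); o=robot.get_obs(); p=np.array(o["position"]); R=Ro.from_quat(o["tool_rot"]).as_matrix()
for k in(0,-.02,-.04): 
  for j in (0,.02): print(k,j,((proj(s,p+k*R[:,2]+j*R[:,1])-[220,80])*4).round(0), proj(t,p+k*R[:,2]).round(0))
b,_=blobs(s,(0,200,120),(4,255,255)); print(b)
b,_=blobs(t,(0,200,120),(4,255,255)); print(b)
print(np.round(o["q"],3), o["grip_force"])
```

```text
0 0 [391. 339.] [386. 267.]
0 0.02 [372. 357.] [386. 267.]
-0.02 0 [369. 317.] [394. 265.]
-0.02 0.02 [350. 334.] [394. 265.]
-0.04 0 [347. 295.] [402. 264.]
-0.04 0.02 [328. 311.] [402. 264.]
[([341, 122, 16, 21, 237], [349.1, 131.4]), ([307, 138, 11, 12, 91], [312.3, 142.8])]
[([226, 256, 5, 18, 27], [228.1, 264.4])]
[-0.973  1.036  1.353  0.34   1.754 -1.305] 17.174120843410492
```

play_rows --gripper '[-0.3,-0.3,-0.3,-0.3,-0.3,-0.3,-0.3,-0.3,0.6,0.6,0.6,0.6]' --delta_pos '[[0,0,0],[0,0,0],[0,0,0],[0.2,0,1],[0.4,0,2],[0.5,0,3],[0.5,0,3],[0.5,0,3],[0.5,0,3],[0.5,0,3],[0.5,0,3],[0.5,0,3]]' --turn '[[0,0,0],[0,0,0],[0,0,0],[0,0,0],[0,0,0],[0,0,0],[0,0,0],[0,0,0],[0,0,0],[0,0,0],[0,0,0],[0,0,0]]' --squeeze 20

```text
time: 7.15
position: [0.4126, -0.19, 0.0279]
tool_rot: [0.545, 0.673, 0.315, -0.388]
ft_force: [-0.2, -0.2, 0.2]
grip_width: 0.0311
grip_force: 19.9
```

Run:
```python
from plan import *; from h import *
s=robot.camera("scene"); np.savez("s4.npz",**s)
cv2.imwrite("pics/s4.png",cv2.resize(s["color"][80:200,220:400,::-1],None,fx=4,fy=4))
deltas([((.423,-.237,.20),102,60)])
print(blobs(s,(0,200,120),(4,255,255))[0])
```

```text
now [ 0.4126 -0.19    0.0279] grasp [ 0.416  -0.2061  0.0374] F [-0.53  1.52  0.26] t 7.2 w 0.031522742991625656
[12.49, 0.05, -10.88] [0.001, 0.0, -0.0]
[([341, 122, 16, 21, 238], [349.1, 131.3]), ([307, 138, 11, 13, 92], [312.6, 142.6])]
```

View pics/s4.png

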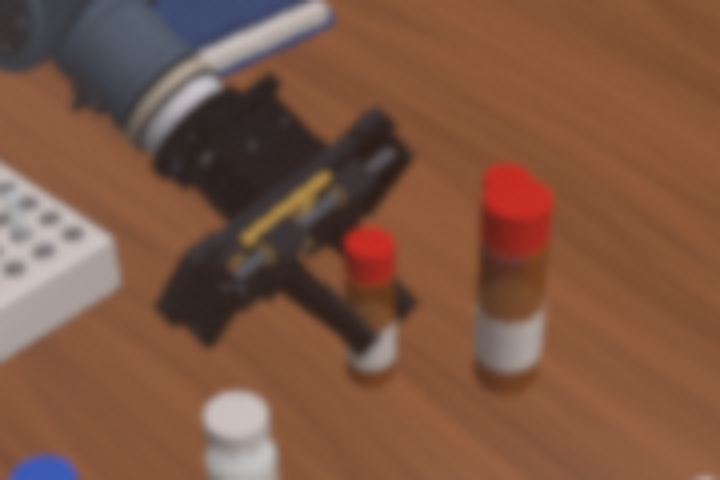

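Now both fingers close around the bottle with the tips past its axis, at (370,350) and (405,305) in the crop. The opening is 31 mm, which is the full diameter. I'll lift, and check how much room the big instrument leaves near the gauge.

Run:
```python
from plan import *; from geo import *
for z in(0,.1,.2,.3): print(z,cast(t,(137,163),z).round(3),cast(t,(0,170),z).round(3))
a=np.degrees(G[2])+90; print("yaw",a)
g=w(G,(0,50,52)); print(g)
deltas([((.416,-.206,.19),102,60),((.48,-.05,.26),95,25),((g[0],g[1],.26),a,-30)])
```

```text
0 [0.687 0.405 0.   ] [0.671 0.758 0.   ]
0.1 [0.658 0.36  0.1  ] [0.644 0.678 0.1  ]
0.2 [0.63  0.314 0.2  ] [0.617 0.598 0.2  ]
0.3 [0.601 0.268 0.3  ] [0.59  0.518 0.3  ]
yaw 79.38759687696196
[0.57273962 0.18027962 0.052     ]
now [ 0.4126 -0.19    0.0279] grasp [ 0.416  -0.2061  0.0374] F [-0.53  1.52  0.26] t 7.2 w 0.031522742991625656
[13.22, 0.01, -7.63] [0.001, 0.0, -0.0]
[25.15, 9.6, 0.59] [-0.083, -0.61, 0.091]
[34.69, 22.98, 16.94] [-0.113, -1.548, 0.422]
```

play_rows --gripper '[0.6,0.6,0.6,0.6,0.6,0.6,0.6,0.6]' --delta_pos '[[0.9,0,-0.5],[2.6,0,-1.5],[4.8,0,-2.8],[7.5,0,-4.3],[10.4,0,-6],[13.2,0,-7.6],[13.2,0,-7.6],[13.2,0,-7.6]]' --turn '[[0,0,0],[0,0,0],[0,0,0],[0,0,0],[0,0,0],[0,0,0],[0,0,0],[0,0,0]]' --squeeze 28

```text
time: 8.2
position: [0.4122, -0.1896, 0.1801]
tool_rot: [0.545, 0.673, 0.314, -0.388]
ft_force: [-0.2, -0.3, -1.8]
grip_width: 0.0312
grip_force: 27.9
```

Run:
```python
from plan import *; from geo import *
a=np.degrees(G[2])+90; g=w(G,(0,50,52))
deltas([((.48,-.05,.26),95,25),((g[0],g[1],.26),a,-30)])
```

```text
now [ 0.4122 -0.1896  0.1801] grasp [ 0.4156 -0.2057  0.1897] F [-0.25 -0.34 -1.8 ] t 8.2 w 0.031207781056450046
[11.96, 9.63, 8.15] [-0.084, -0.609, 0.091]
[21.5, 23.01, 24.49] [-0.113, -1.548, 0.422]
```

play_rows --gripper '[0.6,0.6,0.6,0.6,0.6,0.6,0.6,0.6,0.6,0.6,0.6,0.6]' --delta_pos '[[3,2.4,2],[6,4.8,4],[9,7.2,6],[12,9.6,8.2],[14,13,12],[16.5,16,16],[19,19.5,20],[21.5,23,24.5],[21.5,23,24.5],[21.5,23,24.5],[21.5,23,24.5],[21.5,23,24.5]]' --turn '[[-0.02,-0.15,0.02],[-0.04,-0.3,0.04],[-0.06,-0.45,0.07],[-0.084,-0.609,0.091],[-0.09,-0.77,0.16],[-0.095,-0.94,0.23],[-0.1,-1.1,0.3],[-0.105,-1.26,0.35],[-0.11,-1.42,0.39],[-0.113,-1.548,0.422],[-0.113,-1.548,0.422],[-0.113,-1.548,0.422]]'

```text
time: 9.7
position: [0.5705, 0.1698, 0.243]
tool_rot: [0.743, 0.617, -0.2, 0.164]
ft_force: [0.6, -0.6, -0.9]
grip_width: 0.031
grip_force: 27.9
```

Run:
```python
from plan import *; from geo import *
a=np.degrees(G[2])+90; g=w(G,(0,50,52))
print(np.round(robot.get_obs()["q"],2))
deltas([((g[0],g[1],.26),a,-30)])
for n in("top","scene"):
    c=robot.camera(n); np.savez(n+"5.npz",**c)
    print(n,blobs(c,(0,180,100),(4,255,255))[0],blobs(c,(5,150,60),(14,255,160),20)[0][:4])
A=load("top5")["color"][140:320,130:330]; S=load("scene5")["color"][150:350,290:510]
im=np.hstack([cv2.resize(A,(400,360)),cv2.resize(S,(396,360))]); cv2.imwrite("pics/s5.png",im[:,:,::-1])
```

```text
[ 0.35  0.61  1.24 -0.44  1.58  0.59]
now [0.5705 0.1698 0.243 ] grasp [0.5723 0.1791 0.2595] F [ 0.56 -0.58 -0.92] t 9.7 w 0.03100670133968098
[0.08, 0.02, -0.11] [-0.002, -0.001, 0.001]
top [([148, 166, 8, 11, 59], [151.2, 170.9]), ([226, 256, 6, 18, 33], [228.2, 264.4]), ([365, 286, 21, 20, 340], [374.7, 295.3]), ([390, 309, 16, 15, 181], [397.6, 316.0])] [([0, 56, 640, 344, 143115], [329.4, 251.8]), ([139, 127, 5, 10, 28], [140.9, 131.6]), ([155, 126, 10, 11, 82], [159.7, 131.0]), ([150, 158, 7, 8, 39], [153.2, 162.0])]
scene [([341, 121, 17, 23, 313], [348.4, 132.1])] [([356, 0, 11, 13, 62], [361.2, 5.0]), ([304, 0, 160, 163, 14426], [387.3, 84.8]), ([365, 5, 5, 11, 21], [366.8, 11.3]), ([305, 145, 15, 15, 50], [312.2, 153.2])]
```

View pics/s5.png

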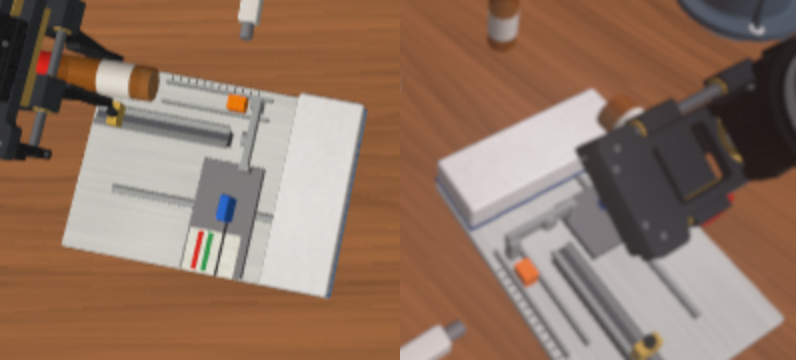

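The left crop (top view, 2×, origin (130,140)) shows the bottle level, cap at the left around (42,62) and foot at about (155,83). The fingers hold it around x≈105–118. Next I'll test where the bottle really is against what the robot reports.

Run:
```python
from plan import *; from geo import *
T,S=load("top5"),load("scene5")
# bottle pixels: white label & amber outline in top: bounds of bottle silhouette between foot and fingers
hsv=cv2.cvtColor(T["color"],cv2.COLOR_RGB2HSV)
o=robot.get_obs(); p=np.array(o["position"]); R=Ro.from_quat(o["tool_rot"]).as_matrix(); d=R[:,2]; g=p-.019*d
gy=w(G,(0,1000,0))-w(G,(0,0,0)); gy[2]=0; gx=np.array([gy[1],-gy[0],0]); print("d",d.round(3),"gy",gy.round(3))
def crop(P): return ((proj(T,P)-[130,140])*2).round(0)
def crops(P): return ((proj(S,P)-[290,150])*1.8+[400,0]).round(0)
d0=rot(102,60).as_matrix()[:,2]; g0=np.array([.416,-.2061,.0374]); A=np.array([.423,-.237,0])
R0=rot(102,60)
for nm,e0,e1 in(("H0",0*d,0*d),("H1",-.033*d0,-.033*d),("H3",np.array([.007,-.024,.026]),np.array([.007,-.024,.026]))):
    off=R0.inv().apply(A-(g0+e0)); foot=g+e1+R@off     # foot in tool frame, carried
    print(nm,"foot",foot.round(3),"top",crop(foot),"cap",crop(foot+.11*gy),"scene foot",crops(foot),"scene cap",crops(foot+.11*gy),"tipL",crop(p+e1-.016*R[:,1]),"tipR",crop(p+e1+.016*R[:,1]))
```

```text
d [-0.093 -0.49  -0.867] gy [0.184 0.983 0.   ]
H0 foot [0.566 0.141 0.292] top [154.  84.] cap [37. 64.] scene foot [609. 107.] scene cap [712. 210.] tipL [135. 107.] tipR [143.  75.]
H1 foot [0.566 0.141 0.292] top [154.  84.] cap [37. 64.] scene foot [609. 107.] scene cap [712. 210.] tipL [109.  98.] tipR [117.  65.]
H3 foot [0.567 0.092 0.293] top [208.  83.] cap [90. 63.] scene foot [562.  72.] scene cap [654. 166.] tipL [153.  94.] tipR [161.  61.]
```

The bottle model carried in the tool frame predicts the foot at (154,84) and cap at (37,64), which matches the picture. The visible finger tips fit a 33 mm shorter tool than reported. So from here I take the grasp point as 52 mm behind the reported TCP.

Run:
```python
from plan import *; from geo import *
def loc(P):
    c,q=np.cos(G[2]),np.sin(G[2]); v=np.array(P[:2])-G[:2]; return np.round(np.array([c*v[0]+q*v[1],-q*v[0]+c*v[1]])*1e3,1)
print("plate corner",loc(cast(t,(231.8,218.4),.03)),"other",loc(cast(t,(261.6,224.4),.03)))
o=robot.get_obs(); p=np.array(o["position"]); R=Ro.from_quat(o["tool_rot"]).as_matrix(); d=R[:,2]; g=p-.052*d
foot=np.array([.566,.141,.292]); print("foot loc",loc(foot),"grasp loc",loc(g),g.round(3))
for z in(.095,.056,.050):
    m=w(G,(0,-5,0))-foot; m[2]=z-.292; print(z,m.round(4),(R.T@m*100).round(2))
print(R[:,0].round(2),R[:,1].round(2))
```

```text
plate corner [-29.5  14.5] other [-31.  -59.7]
foot loc [ 0.6 10.2] grasp loc [ 0.6 64.4] [0.576 0.194 0.289]
0.095 [-0.0034 -0.0148 -0.197 ] [ 8.51 -0.06 17.83]
0.056 [-0.0034 -0.0148 -0.236 ] [10.46 -0.05 21.21]
0.05 [-0.0034 -0.0148 -0.242 ] [10.75 -0.05 21.73]
[ 0.16  0.85 -0.5 ] [ 0.98 -0.19 -0.  ]
```

play_rows --gripper '[0.6,0.6,0.6,0.6,0.6,0.6,0.6,0.6]' --delta_pos '[[1.4,0,3],[2.8,0,6],[4.3,0,9],[5.8,0,12],[7.2,0,15],[8.5,0,17.8],[8.5,0,17.8],[8.5,0,17.8]]' --turn '[[0,0,0],[0,0,0],[0,0,0],[0,0,0],[0,0,0],[0,0,0],[0,0,0],[0,0,0]]'

```text
time: 10.8
position: [0.5695, 0.155, 0.0489]
tool_rot: [0.744, 0.616, -0.198, 0.166]
ft_force: [0.2, -0.3, -0.5]
grip_width: 0.0313
grip_force: 27.9
```

Run:
```python
from plan import *; from geo import *
o=robot.get_obs(); p=np.array(o["position"]); R=Ro.from_quat(o["tool_rot"]).as_matrix()
print(p.round(4),np.round(o["ft_force"],2),o["grip_width"])
for n in("top","scene"):
    c=robot.camera(n); np.savez(n+"6.npz",**c)
A=load("top6")["color"][150:270,150:290]; S=load("scene6")["color"][220:350,330:482]
cv2.imwrite("pics/s6.png",np.hstack([cv2.resize(A,(400,343),interpolation=cv2.INTER_CUBIC),cv2.resize(S,(400,343),interpolation=cv2.INTER_CUBIC)])[:,:,::-1])
for l in((0,-5,95),(0,105,95),(0,-10,41),(0,-30,52),(0,115,65)): print(l,((proj(t,w(G,l))-150)*400/140).round(0),((proj(s,w(G,l))-[330,220])*400/152+[400,0]).round(0))
```

```text
[0.5695 0.155  0.0489] [ 0.2  -0.27 -0.52] 0.03131911237660849
(0, -5, 95) [248. 152.] [538. 140.]
(0, 105, 95) [114. 128.] [644. 270.]
(0, -10, 41) [267. 165.] [525. 173.]
(0, -30, 52) [288. 167.] [510. 145.]
(0, 115, 65) [114. 133.] [645. 302.]
```

View pics/s6.png

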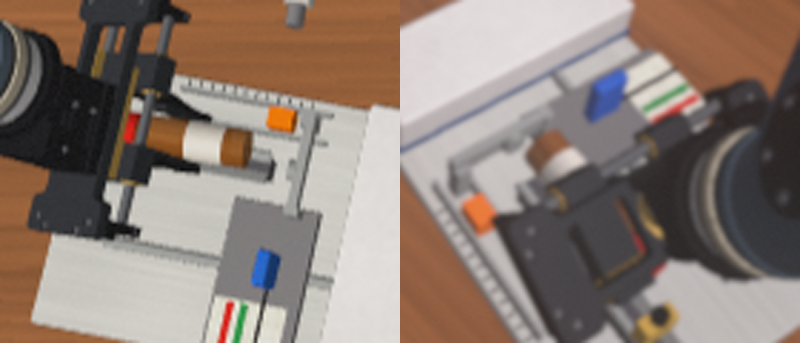

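The bottle's foot at (248,148) in the left crop agrees with the predicted (248,152). The bottle lies parallel above the trough, whose end shows at (270,165). Lowering.

play_rows --gripper '[0.6,0.6,0.6,0.6,0.6,0.6,0.6]' --delta_pos '[[0.5,-0.1,0.9],[1,-0.1,1.75],[1.5,-0.1,2.6],[1.75,-0.1,3.05],[1.95,-0.1,3.4],[1.95,-0.1,3.4],[1.95,-0.1,3.4]]' --turn '[[0,0,0],[0,0,0],[0,0,0],[0,0,0],[0,0,0],[0,0,0],[0,0,0]]'

```text
time: 11.78
position: [0.5675, 0.1559, 0.0082]
tool_rot: [0.743, 0.617, -0.199, 0.165]
ft_force: [-0.3, 0.2, -1.8]
grip_width: 0.0314
grip_force: 27.9
```

play_rows --gripper '[0.6,0.6,0.6]' --delta_pos '[[0.1,0,0.17],[0.15,0,0.26],[0.15,0,0.26]]' --turn '[[0,0,0],[0,0,0],[0,0,0]]'

```text
time: 12.15
position: [0.5673, 0.1558, 0.005]
tool_rot: [0.743, 0.617, -0.199, 0.165]
ft_force: [-0.2, -0.6, -1.8]
grip_width: 0.0312
grip_force: 27.9
```

play_rows --gripper '[0.6,0.6,0.6]' --delta_pos '[[0.1,0,0.17],[0.15,0,0.26],[0.15,0,0.26]]' --turn '[[0,0,0],[0,0,0],[0,0,0]]'

```text
time: 12.52
position: [0.5677, 0.1557, 0.0045]
tool_rot: [0.743, 0.617, -0.199, 0.166]
ft_force: [-1.8, 1.5, 9.8]
grip_width: 0.031
grip_force: 27.7
```

play_rows --gripper '[0.6,0.6,0.2,0.0,-0.15,-0.15,-0.15,-0.15,-0.15,-0.15,-0.15,-0.15]' --delta_pos '[[-0.05,0,-0.1],[-0.1,0,-0.17],[-0.1,0,-0.17],[-0.1,0,-0.17],[-0.1,0,-0.17],[-0.1,0,-0.17],[-0.1,0,-0.17],[-0.1,0,-1],[-0.1,0,-3],[-0.1,0,-6],[-0.1,0,-10],[-0.1,0,-15]]' --turn '[[0,0,0],[0,0,0],[0,0,0],[0,0,0],[0,0,0],[0,0,0],[0,0,0],[0,0,0],[0,0,0],[0,0,0],[0,0,0],[0,0,0]]'

```text
time: 14.02
position: [0.5803, 0.2289, 0.1333]
tool_rot: [0.743, 0.617, -0.2, 0.165]
ft_force: [0.8, 0.2, -0.9]
grip_width: 0.0496
grip_force: 0.0
```

```bash
sed -i 's/\.019/.052/g' plan.py
python3 - <<'E'
from plan import *; from geo import *
gp=w(G,(-85,-30,60)); a=np.degrees(G[2])
print(np.round(robot.get_obs()["q"],2),gp.round(4))
deltas([((.53,.20,.25),a+90,0),((gp[0],gp[1],.22),a+180,0),((gp[0],gp[1],.14),a+180,0)])
E
```

```text
[ 0.42  0.77  1.22 -0.42  1.48  0.72] [0.4745 0.1173 0.06  ]
now [0.5803 0.2289 0.1333] grasp [0.5851 0.2545 0.1784] F [ 0.8   0.2  -0.94] t 14.03 w 0.04955855433966932
[-6.49, -4.42, -3.71] [-0.002, 0.524, 0.001]
[-12.91, -8.35, 3.48] [-0.412, 0.409, -1.531]
[-8.91, -8.34, 10.4] [-0.412, 0.409, -1.531]
```

play_rows --gripper '[-0.1,-0.1,-0.1,-0.1,-0.1,-0.1,-0.1,-0.1,-0.1,-0.1,-0.1,-0.1]' --delta_pos '[[-3,-2,-3.5],[-6,-4,-3.7],[-8,-5.5,-2],[-10,-7,0],[-12.9,-8.3,3],[-12.9,-8.3,3.5],[-12.9,-8.3,3.5],[-12.9,-8.3,3.5],[-12.9,-8.3,3.5],[-12.9,-8.3,3.5],[-12.9,-8.3,3.5],[-12.9,-8.3,3.5]]' --turn '[[-0.04,0.15,-0.1],[-0.09,0.3,-0.25],[-0.14,0.38,-0.42],[-0.19,0.4,-0.6],[-0.24,0.41,-0.78],[-0.29,0.41,-0.96],[-0.33,0.41,-1.14],[-0.37,0.41,-1.32],[-0.41,0.41,-1.5],[-0.412,0.409,-1.531],[-0.412,0.409,-1.531],[-0.412,0.409,-1.531]]'

```text
time: 15.52
position: [0.4755, 0.117, 0.1668]
tool_rot: [0.092, 0.996, 0.0, 0.001]
ft_force: [-0.1, 0.8, -0.4]
grip_width: 0.0482
grip_force: 0.0
```

Run:
```python
from plan import *; from geo import *
for n in("top","scene"):
    c=robot.camera(n); np.savez(n+"7.npz",**c)
gp=w(G,(-85,-30,60)); a=np.degrees(G[2])
deltas([((gp[0],gp[1],.115),a+180,0),((gp[0],gp[1],.058),a+180,0)])
A=load("top7")["color"][150:300,150:320]; S=load("scene7")["color"][195:345,310:480]
cv2.imwrite("pics/s7.png",np.hstack([cv2.resize(A,(400,353),interpolation=cv2.INTER_CUBIC),cv2.resize(S,(400,353),interpolation=cv2.INTER_CUBIC)])[:,:,::-1])
T,S=load("top7"),load("scene7")
print(blobs(T,(108,150,60),(125,255,255))[0],blobs(S,(108,150,60),(125,255,255))[0])
print("grip top pred",proj(T,w(G,(-85,-30,76))),proj(S,w(G,(-85,-30,76))))
o=robot.get_obs(); p=np.array(o["position"]); R=Ro.from_quat(o["tool_rot"]).as_matrix()
for k in(-.025,0,.025):
  q=p-.033*R[:,2]+k*R[:,1]; print(k,((proj(T,q)-150)*400/170).round(0),((proj(S,q)-[310,195])*400/170+[400,0]).round(0))
```

```text
now [0.4754 0.117  0.1667] grasp [0.4753 0.117  0.2187] F [0.39 0.25 0.52] t 15.62 w 0.04784769526093723
[0.12, 0.01, 10.37] [0.001, 0.002, 0.0]
[0.13, 0.01, 16.07] [0.001, 0.002, 0.0]
[([260, 68, 11, 38, 153], [264.9, 86.6]), ([133, 70, 4, 7, 13], [134.8, 72.6]), ([134, 77, 3, 21, 39], [135.0, 87.6]), ([134, 106, 5, 34, 68], [136.1, 123.4]), ([0, 115, 47, 39, 1620], [23.0, 134.3]), ([134, 145, 5, 18, 47], [136.9, 153.9]), ([388, 157, 16, 15, 191], [395.2, 164.0]), ([34, 171, 12, 3, 15], [39.8, 171.9])] [([224, 195, 14, 13, 146], [230.7, 201.0]), ([405, 248, 10, 8, 44], [409.6, 251.4]), ([214, 374, 43, 26, 226], [236.2, 387.4])]
grip top pred [241.3335702  242.63287649] [407.65711581 249.39994157]
-0.025 [216. 210.] [636.  12.]
0 [188. 205.] [658.  34.]
0.025 [159. 199.] [681.  56.]
```

View pics/s7.png

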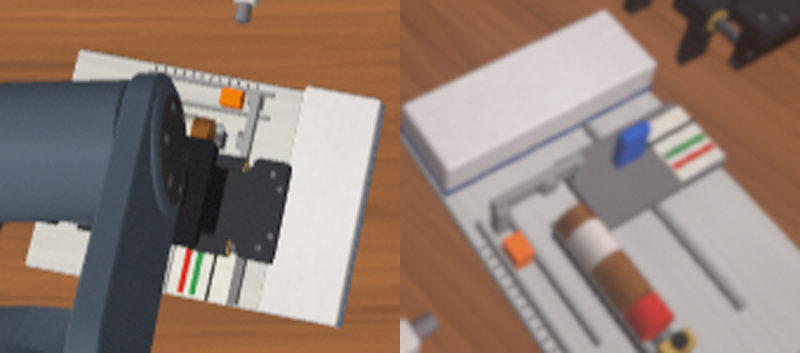

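The right crop shows the bottle lying in the trough with its red cap close to the brass stop. The finger tips at about (636,8) and (688,60) agree with the corrected tool length, and the pointer and scale stay visible in the top view at about (210,280). The first two full pictures and the crops come to eleven views, one over the limit of ten, so I view no more and measure numerically from here.

play_rows --gripper '[-0.1,-0.1,-0.1,-0.1,-0.1,-0.1,-0.1]' --delta_pos '[[0.1,-0.1,4],[0.1,-0.1,8],[0.1,-0.1,11.5],[0.1,-0.1,14],[0.1,-0.1,16],[0.1,-0.1,16],[0.1,-0.1,16]]' --turn '[[0,0,0],[0,0,0],[0,0,0],[0,0,0],[0,0,0],[0,0,0],[0,0,0]]'

```text
time: 16.5
position: [0.4751, 0.1161, 0.0071]
tool_rot: [0.092, 0.996, 0.0, 0.001]
ft_force: [0.0, -0.3, 0.5]
grip_width: 0.048
grip_force: 0.0
```

```bash
cat > ptr.py <<'E'
from plan import *; from geo import *
def loc(P):
    c,q=np.cos(G[2]),np.sin(G[2]); v=np.array(P[:2])-G[:2]; return np.round(np.array([c*v[0]+q*v[1],-q*v[0]+c*v[1]])*1e3,1)
# sample top image along gauge y on the scale, at several x
def strip(T,x,ys,z=.031):
    uv=np.array([proj(T,w(G,(x,y,z*1e3))) for y in ys],np.float32)
    return cv2.remap(T["color"],uv[None,:,0],uv[None,:,1],cv2.INTER_LINEAR)[0].astype(int)
def show():
    T=robot.camera("top"); S=robot.camera("scene"); o=robot.get_obs()
    print("t",o["time"],"p",loc(o["position"]),np.round(o["position"],4),"F",np.round(o["ft_force"],2),"w",o["grip_width"],"gf",o["grip_force"])
    for n,C in(("top",T),("scene",S)):
        print(n,"red",[b for b in blobs(C,(0,150,90),(4,255,255),5)[0] if b[1][0]<350],"green",blobs(C,(55,90,50),(90,255,255),5)[0],"orange",[b for b in blobs(C,(4,200,150),(14,255,255),5)[0] if 150<b[1][1]],"blue",[b for b in blobs(C,(108,150,60),(125,255,255))[0] if 150<b[1][0]<260 and b[1][1]>180 or b[1][0]>390 and b[1][1]<270])
    return T,S
E
python3 - <<'E'
from ptr import *
T,S=show()
ys=np.arange(-60,40,2.5)
for x in(-150,-135,-120,-110):
    print(x,[(float(y),c.tolist()) for y,c in zip(ys,strip(load("top0"),x,ys)) if c.max()<90 or c.max()-c.min()>50])
    print("  now",[(float(y),c.tolist()) for y,c in zip(ys,strip(T,x,ys)) if c.max()<90 or c.max()-c.min()>50])
E
```

```text
t 16.6 p [-83.8 -31. ] [0.4755 0.1161 0.0075] F [ 0.31 -0.18 -0.12] w 0.04793120694386382 gf 0.0
top red [([193, 193, 12, 13, 110], [197.8, 198.8])] green [([168, 100, 19, 11, 189], [177.1, 104.6])] orange [] blue [([388, 157, 16, 15, 191], [395.2, 164.0])]
scene red [([341, 121, 17, 24, 324], [348.3, 132.4])] green [] orange [] blue [([224, 195, 14, 13, 146], [230.7, 200.9]), ([404, 251, 4, 4, 11], [405.8, 252.5]), ([405, 258, 4, 5, 13], [406.3, 260.3]), ([214, 374, 43, 26, 222], [236.2, 387.4])]
-150 [(-15.0, [100, 165, 110]), (-12.5, [44, 143, 70]), (-10.0, [97, 162, 106]), (-2.5, [206, 66, 59]), (0.0, [206, 48, 38]), (2.5, [209, 121, 110])]
  now [(-27.5, [58, 63, 68]), (-25.0, [50, 55, 61]), (-22.5, [48, 54, 60]), (-20.0, [48, 54, 60]), (-17.5, [48, 53, 60]), (-15.0, [48, 54, 60]), (-12.5, [49, 54, 61]), (-10.0, [49, 54, 61]), (-7.5, [50, 56, 61]), (-5.0, [49, 54, 61]), (-2.5, [47, 55, 60]), (0.0, [48, 54, 61]), (2.5, [48, 54, 60]), (5.0, [47, 54, 60]), (7.5, [49, 56, 62]), (10.0, [57, 66, 73]), (30.0, [64, 70, 77]), (32.5, [49, 50, 52]), (35.0, [53, 52, 53]), (37.5, [61, 60, 60
[... 1531 characters left out ...]
 37, 39]), (-37.5, [38, 38, 40]), (-35.0, [42, 43, 48]), (-32.5, [49, 55, 61]), (-30.0, [49, 55, 61]), (-27.5, [48, 55, 60]), (-25.0, [49, 55, 61]), (-22.5, [49, 56, 61]), (-20.0, [48, 56, 61]), (-17.5, [48, 54, 61]), (-15.0, [48, 54, 61]), (-12.5, [48, 54, 60]), (-10.0, [47, 54, 60]), (-7.5, [48, 55, 61]), (-5.0, [49, 56, 61]), (-2.5, [49, 55, 60]), (0.0, [49, 54, 60]), (2.5, [47, 54, 60]), (5.0, [47, 54, 61]), (7.5, [48, 55, 60]), (10.0, [49, 55, 61]), (12.5, [50, 56, 63]), (15.0, [53, 60, 67]), (17.5, [65, 74, 84]), (20.0, [69, 79, 89]), (22.5, [70, 80, 89]), (25.0, [68, 79, 88]), (27.5, [68, 77, 86]), (30.0, [67, 77, 87]), (32.5, [66, 76, 86]), (35.0, [67, 76, 86]), (37.5, [68, 78, 88])]
```

play_rows --gripper '[0.3,0.5,0.8,0.8,0.8,0.8]' --delta_pos '[[0,0,0],[0,0,0],[0,0,0],[0,0,0],[0,0,0],[0,0,0]]' --turn '[[0,0,0],[0,0,0],[0,0,0],[0,0,0],[0,0,0],[0,0,0]]' --squeeze 15

```text
time: 17.35
position: [0.4752, 0.1182, 0.0066]
tool_rot: [0.094, 0.996, 0.002, 0.001]
ft_force: [1.6, 9.7, -0.3]
grip_width: 0.0122
grip_force: 15.0
```

Run:
```python
from ptr import *
T,S=show()
ys=np.arange(-40,12,2.5)
for x in(-160,-145,-130,-120):
    print(x,[(float(y),c.tolist()) for y,c in zip(ys,strip(S,x,ys))][::2])
```

```text
t 17.45 p [-84.5 -29. ] [0.4752 0.1182 0.0066] F [ 0.11  9.52 -0.35] w 0.011854318575383644 gf 14.999862893018872
top red [([193, 193, 12, 13, 110], [197.8, 198.8])] green [([168, 100, 19, 11, 189], [177.1, 104.6])] orange [([245, 194, 7, 2, 7], [248.0, 194.6])] blue [([388, 157, 16, 15, 191], [395.2, 164.0])]
scene red [([341, 121, 17, 24, 327], [348.2, 132.5])] green [] orange [] blue [([224, 195, 14, 13, 148], [230.6, 200.9]), ([214, 374, 43, 26, 222], [236.1, 387.5])]
-160 [(-40.0, [62, 58, 60]), (-35.0, [60, 56, 58]), (-30.0, [57, 52, 53]), (-25.0, [128, 123, 118]), (-20.0, [207, 200, 192]), (-15.0, [185, 190, 173]), (-10.0, [81, 101, 80]), (-5.0, [63, 58, 60]), (0.0, [63, 58, 60]), (5.0, [63, 58, 60]), (10.0, [64, 58, 60])]
-145 [(-40.0, [62, 58, 61]), (-35.0, [61, 58, 60]), (-30.0, [61, 57, 60]), (-25.0, [66, 62, 63]), (-20.0, [79, 76, 76]), (-15.0, [78, 75, 75]), (-10.0, [63, 58, 61]), (-5.0, [62, 58, 60]), (0.0, [64, 59, 62]), (5.0, [64, 61, 62]), (10.0, [64, 60, 62])]
-130 [(-40.0, [75, 65, 57]), (-35.0, [73, 64, 56]), (-30.0, [73, 64, 56]), (-25.0, [132, 128, 123]), (-20.0, [189, 183, 175]), (-15.0, [151, 164, 144]), (-10.0, [80, 126, 85]), (-5.0, [77, 82, 76]), (0.0, [64, 60, 62]), (5.0, [64, 60, 62]), (10.0, [64, 60, 62])]
-120 [(-40.0, [64, 61, 64]), (-35.0, [84, 73, 65]), (-30.0, [129, 107, 76]), (-25.0, [119, 113, 106]), (-20.0, [161, 156, 152]), (-15.0, [141, 144, 135]), (-10.0, [100, 124, 102]), (-5.0, [145, 144, 137]), (0.0, [87, 83, 83]), (5.0, [67, 62, 62]), (10.0, [62, 58, 59])]
```

play_rows --gripper '[0.8,0.8,0.8,0.8,0.8,0.8,0.8,0.8]' --delta_pos '[[0,0.25,0],[0,0.5,0],[0,0.8,0],[0,1.1,0],[0,1.4,0],[0,1.7,0],[0,2.0,0],[0,2.0,0]]' --turn '[[0,0,0],[0,0,0],[0,0,0],[0,0,0],[0,0,0],[0,0,0],[0,0,0],[0,0,0]]'

```text
time: 18.45
position: [0.4786, 0.1359, 0.0066]
tool_rot: [0.092, 0.996, 0.0, 0.001]
ft_force: [0.6, -2.1, 3.0]
grip_width: 0.0119
grip_force: 15.0
```

Run:
```python
from ptr import *
T,S=show()
```

```text
t 18.55 p [-84.4 -11.1] [0.4785 0.1358 0.0066] F [-0.48 -1.47  1.76] w 0.011680182379016635 gf 15.000228385906667
top red [([193, 193, 12, 11, 98], [197.7, 198.2])] green [([168, 100, 19, 11, 191], [177.0, 104.7])] orange [] blue [([388, 157, 16, 15, 190], [395.3, 164.0])]
scene red [([341, 121, 17, 24, 323], [348.3, 132.5])] green [] orange [] blue [([224, 195, 14, 13, 147], [230.7, 201.0]), ([214, 374, 43, 26, 226], [236.3, 387.4])]
```

play_rows --gripper '[0.8,0.8,0.8,0.8,0.8,0.8]' --delta_pos '[[0,0.3,0],[0,0.6,0],[0,0.9,0],[0,1.2,0],[0,1.4,0],[0,1.4,0]]' --turn '[[0,0,0],[0,0,0],[0,0,0],[0,0,0],[0,0,0],[0,0,0]]'

```text
time: 19.3
position: [0.4813, 0.1497, 0.0066]
tool_rot: [0.092, 0.996, 0.0, 0.001]
ft_force: [1.5, -2.9, 2.2]
grip_width: 0.0116
grip_force: 15.0
```

play_rows --gripper '[0.8,0.8,0.8,0.8]' --delta_pos '[[0,0.2,0],[0,0.4,0],[0,0.4,0],[0,0.4,0]]' --turn '[[0,0,0],[0,0,0],[0,0,0],[0,0,0]]'

```text
time: 19.8
position: [0.482, 0.1534, 0.0066]
tool_rot: [0.092, 0.996, 0.0, 0.001]
ft_force: [2.4, -4.3, 1.3]
grip_width: 0.0119
grip_force: 15.0
```

Run:
```python
from ptr import *
T,S=show()
```

```text
t 19.9 p [-84.2   6.8] [0.482  0.1534 0.0066] F [ 2.6  -3.99  1.88] w 0.012077384522166144 gf 15.000202876981348
top red [([193, 193, 12, 9, 78], [197.5, 196.9])] green [([168, 100, 19, 11, 191], [177.0, 104.7]), ([219, 255, 6, 18, 40], [221.2, 263.6])] orange [] blue [([388, 157, 16, 15, 191], [395.2, 164.0])]
scene red [([341, 121, 17, 24, 323], [348.3, 132.5])] green [] orange [] blue [([224, 195, 14, 13, 145], [230.7, 200.9]), ([214, 374, 43, 26, 222], [236.2, 387.4])]
```

```bash
cat >> ptr.py <<'E'
def gpos(T):  # carriage travel from the green band; pointer from dark strip, gauge y in mm
    b=[x for x in blobs(T,(45,60,50),(95,255,255),5)[0] if x[1][1]>240]
    if not b: return None
    c=loc(cast(T,b[0][1],.031)); return b,c,c[1]-loc(cast(t,(233.1,265.3),.031))[1]
E
python3 - <<'E'
from ptr import *
T=robot.camera("top"); print(gpos(T)); print("ref",loc(cast(t,(233.1,265.3),.031)))
ys=np.arange(-20,36,2)
for x in(-160,-150,-142,-134): print(x,[(int(y),*c.tolist()) for y,c in zip(ys,strip(T,x,ys))])
E
```

```text
([([219, 255, 6, 18, 46], [221.3, 263.0])], array([-138.7,   16. ]), np.float64(28.8))
ref [-139.   -12.8]
-160 [(-20, 195, 192, 182), (-18, 223, 221, 210), (-16, 230, 228, 217), (-14, 230, 228, 218), (-12, 230, 228, 217), (-10, 230, 228, 217), (-8, 228, 225, 214), (-6, 226, 224, 214), (-4, 225, 223, 213), (-2, 205, 203, 192), (0, 134, 133, 125), (2, 211, 209, 200), (4, 223, 221, 211), (6, 137, 136, 130), (8, 99, 98, 93), (10, 182, 182, 169), (12, 219, 222, 206), (14, 111, 180, 120), (16, 81, 169, 98), (18, 132, 189, 137), (20, 200, 215, 189), (22, 205, 203, 193), (24, 71, 77, 78), (26, 48, 56, 61), (28, 47, 54, 59), (30, 47, 54, 58), (32, 47, 54, 58), (34, 46, 53, 58)]
-150 [(-20, 201, 197, 187), (-18, 223, 221, 210), (-16, 228, 227, 216), (-14, 227, 225, 214), (-12, 225, 223, 212), (-10, 224, 222, 211), (-8, 227, 225, 214), (-6, 225, 223, 212), (-4, 226, 224, 213), (-2, 188, 186, 177), (0, 115, 114, 107), (2, 214, 211, 197), (4, 224, 221, 210), (6, 136, 133, 128), (8, 111, 109, 104), (10, 173, 172, 161), (12, 206, 214, 194), (14, 63, 156, 85), (16, 53, 156, 78), (18, 105, 179, 117)
[... 588 characters left out ...]
133), (22, 100, 104, 103), (24, 46, 53, 58), (26, 46, 53, 58), (28, 46, 53, 59), (30, 47, 54, 59), (32, 46, 54, 58), (34, 45, 54, 58)]
-134 [(-20, 191, 188, 181), (-18, 228, 226, 216), (-16, 228, 226, 216), (-14, 228, 226, 216), (-12, 227, 225, 215), (-10, 228, 226, 216), (-8, 229, 227, 217), (-6, 229, 226, 216), (-4, 224, 222, 211), (-2, 197, 194, 182), (0, 154, 151, 142), (2, 188, 186, 176), (4, 210, 207, 196), (6, 161, 158, 149), (8, 90, 88, 85), (10, 190, 187, 176), (12, 167, 195, 162), (14, 95, 169, 107), (16, 58, 158, 81), (18, 83, 163, 99), (20, 104, 127, 107), (22, 63, 72, 72), (24, 47, 55, 60), (26, 46, 54, 59), (28, 45, 52, 58), (30, 46, 53, 58), (32, 46, 54, 59), (34, 47, 53, 59)]
```

The top view now shows the scale: the zero mark is at 0, the pointer at about 7.5 mm and the green centre at 16 mm. Carriage travel is 28.8 mm, which agrees with TCP travel and force.

play_rows --gripper '[0.8,0.8,0.8,0.8,0.8]' --delta_pos '[[0,0.15,0],[0,0.3,0],[0,0.5,0],[0,0.5,0],[0,0.5,0]]' --turn '[[0,0,0],[0,0,0],[0,0,0],[0,0,0],[0,0,0]]'

```text
time: 20.58
position: [0.483, 0.1583, 0.0066]
tool_rot: [0.092, 0.996, 0.0, 0.001]
ft_force: [3.0, -3.9, 2.7]
grip_width: 0.0117
grip_force: 15.0
```

```bash
cat >> ptr.py <<'E'
def rd():
    T=robot.camera("top"); o=robot.get_obs(); p=loc(o["position"]); print("t",o["time"],"p",p,"F",np.round(o["ft_force"],2)); g=gpos(T); print(g)
    if g is None: return
    ys=np.arange(-6,32,1)+g[2]-28.8
    v=np.mean([strip(T,x,ys).mean(1) for x in(-160,-155,-150,-145,-140)],0); print([(round(float(y-(g[1][1]-16)),1),int(a)) for y,a in zip(ys,v)])
    print("def from tcp",p[1]+29-g[2])
E
python3 -c "
from ptr import *
rd()"
```

```text
t 20.625 p [-84.2  11.9] F [ 3.33 -3.53  2.02]
([([217, 255, 6, 18, 43], [219.2, 263.4])], array([-140.5,   20.8]), np.float64(33.6))
[(-6.0, 221), (-5.0, 221), (-4.0, 221), (-3.0, 218), (-2.0, 196), (-1.0, 165), (0.0, 147), (1.0, 165), (2.0, 200), (3.0, 215), (4.0, 215), (5.0, 195), (6.0, 150), (7.0, 97), (8.0, 91), (9.0, 122), (10.0, 165), (11.0, 195), (12.0, 198), (13.0, 166), (14.0, 129), (15.0, 110), (16.0, 104), (17.0, 110), (18.0, 130), (19.0, 163), (20.0, 194), (21.0, 212), (22.0, 208), (23.0, 182), (24.0, 137), (25.0, 95), (26.0, 67), (27.0, 54), (28.0, 53), (29.0, 53), (30.0, 52), (31.0, 53)]
def from tcp 7.299999999999997
```

play_rows --gripper '[0.8,0.8,0.8,0.8,0.8]' --delta_pos '[[0,0.15,0],[0,0.3,0],[0,0.5,0],[0,0.5,0],[0,0.5,0]]' --turn '[[0,0,0],[0,0,0],[0,0,0],[0,0,0],[0,0,0]]'

```text
time: 21.25
position: [0.4839, 0.1631, 0.0066]
tool_rot: [0.092, 0.996, 0.0, 0.001]
ft_force: [3.4, -4.9, 2.5]
grip_width: 0.012
grip_force: 15.0
```

```bash
python3 -c "
from ptr import *
rd()"
```

```text
t 21.3 p [-84.1  16.8] F [ 3.45 -4.09  1.39]
([([215, 255, 6, 17, 42], [217.3, 262.8])], array([-140. ,   25.5]), np.float64(38.3))
[(-6.0, 221), (-5.0, 221), (-4.0, 221), (-3.0, 216), (-2.0, 196), (-1.0, 162), (-0.0, 139), (1.0, 161), (2.0, 197), (3.0, 215), (4.0, 216), (5.0, 201), (6.0, 159), (7.0, 107), (8.0, 89), (9.0, 108), (10.0, 150), (11.0, 190), (12.0, 195), (13.0, 161), (14.0, 125), (15.0, 104), (16.0, 101), (17.0, 109), (18.0, 129), (19.0, 162), (20.0, 193), (21.0, 213), (22.0, 220), (23.0, 212), (24.0, 189), (25.0, 148), (26.0, 106), (27.0, 73), (28.0, 59), (29.0, 54), (30.0, 53), (31.0, 53)]
def from tcp 7.5
```

play_rows --gripper '[0.8,0.8,0.8,0.8,0.8]' --delta_pos '[[0,0.15,0],[0,0.3,0],[0,0.5,0],[0,0.5,0],[0,0.5,0]]' --turn '[[0,0,0],[0,0,0],[0,0,0],[0,0,0],[0,0,0]]'

```text
time: 21.92
position: [0.4848, 0.1676, 0.0066]
tool_rot: [0.092, 0.996, -0.0, 0.001]
ft_force: [2.9, -7.1, 2.2]
grip_width: 0.0121
grip_force: 15.0
```

```bash
python3 -c "
from ptr import *
rd()"
```

```text
t 21.975 p [-84.1  21.3] F [ 2.87 -7.03  1.66]
([([214, 254, 7, 19, 49], [217.2, 262.9])], array([-140.2,   25.7]), np.float64(38.5))
[(-6.0, 221), (-5.0, 221), (-4.0, 221), (-3.0, 219), (-2.0, 203), (-1.0, 174), (0.0, 149), (1.0, 156), (2.0, 188), (3.0, 209), (4.0, 217), (5.0, 219), (6.0, 220), (7.0, 219), (8.0, 218), (9.0, 208), (10.0, 176), (11.0, 126), (12.0, 78), (13.0, 62), (14.0, 70), (15.0, 85), (16.0, 96), (17.0, 105), (18.0, 120), (19.0, 151), (20.0, 186), (21.0, 210), (22.0, 220), (23.0, 217), (24.0, 205), (25.0, 172), (26.0, 135), (27.0, 111), (28.0, 104), (29.0, 107), (30.0, 113), (31.0, 116)]
def from tcp 11.799999999999997
```

The carriage now stands still at 38.5 mm while the pointer rises, reading about 12.5 mm, so the bottle is against the stop. Going to about 16 mm and holding.

play_rows --gripper '[0.8,0.8,0.8,0.8,0.8]' --delta_pos '[[0,0.2,0],[0,0.4,0],[0,0.4,0],[0,0.4,0],[0,0.4,0]]' --turn '[[0,0,0],[0,0,0],[0,0,0],[0,0,0],[0,0,0]]'

```text
time: 22.6
position: [0.4855, 0.1711, 0.0066]
tool_rot: [0.092, 0.996, -0.0, 0.001]
ft_force: [2.6, -7.8, 2.4]
grip_width: 0.012
grip_force: 15.0
```

```bash
python3 -c "
from ptr import *
rd()"
```

```text
t 22.65 p [-84.1  24.8] F [ 3.28 -8.37  2.18]
([([214, 254, 6, 18, 37], [216.9, 263.4])], array([-141.5,   26.2]), np.float64(39.0))
[(-6.0, 220), (-5.0, 220), (-4.0, 219), (-3.0, 213), (-2.0, 190), (-1.0, 156), (0.0, 151), (1.0, 172), (2.0, 200), (3.0, 215), (4.0, 219), (5.0, 219), (6.0, 219), (7.0, 219), (8.0, 219), (9.0, 220), (10.0, 219), (11.0, 211), (12.0, 182), (13.0, 138), (14.0, 90), (15.0, 64), (16.0, 62), (17.0, 84), (18.0, 122), (19.0, 164), (20.0, 200), (21.0, 218), (22.0, 219), (23.0, 211), (24.0, 189), (25.0, 154), (26.0, 117), (27.0, 106), (28.0, 107), (29.0, 119), (30.0, 140), (31.0, 171)]
def from tcp 14.799999999999997
```

play_rows --gripper '[0.8,0.8,0.8,0.8,0.8,0.8,0.8,0.8,0.8,0.8,0.8,0.8]' --delta_pos '[[0,0.03,0],[0,0.03,0],[0,0.03,0],[0,0.03,0],[0,0.03,0],[0,0.03,0],[0,0.03,0],[0,0.03,0],[0,0.03,0],[0,0.03,0],[0,0.03,0],[0,0.03,0]]' --turn '[[0,0,0],[0,0,0],[0,0,0],[0,0,0],[0,0,0],[0,0,0],[0,0,0],[0,0,0],[0,0,0],[0,0,0],[0,0,0],[0,0,0]]'

```text
time: 24.15
position: [0.4856, 0.1713, 0.0066]
tool_rot: [0.092, 0.996, -0.0, 0.001]
ft_force: [3.2, -7.7, 2.4]
grip_width: 0.0116
grip_force: 15.0
```

```bash
python3 -c "
from ptr import *
rd()"
```

```text
t 24.2 p [-84.   25.1] F [ 2.88 -8.21  2.32]
([([214, 254, 7, 18, 36], [217.1, 262.8])], array([-140.1,   26. ]), np.float64(38.8))
[(-6.0, 220), (-5.0, 220), (-4.0, 220), (-3.0, 216), (-2.0, 196), (-1.0, 163), (-0.0, 149), (1.0, 165), (2.0, 195), (3.0, 213), (4.0, 218), (5.0, 219), (6.0, 219), (7.0, 219), (8.0, 220), (9.0, 220), (10.0, 219), (11.0, 213), (12.0, 192), (13.0, 151), (14.0, 99), (15.0, 65), (16.0, 57), (17.0, 73), (18.0, 109), (19.0, 155), (20.0, 194), (21.0, 215), (22.0, 219), (23.0, 213), (24.0, 196), (25.0, 162), (26.0, 124), (27.0, 109), (28.0, 107), (29.0, 115), (30.0, 135), (31.0, 166)]
def from tcp 15.300000000000004
```

Held for about 1.5 s at about 15.8 mm. Easing home slowly.

play_rows --gripper '[0.8,0.8,0.8,0.8,0.8,0.8,0.8,0.8,0.8,0.8,0.8,0.8]' --delta_pos '[[0,-0.15,0],[0,-0.35,0],[0,-0.6,0],[0,-0.85,0],[0,-1.1,0],[0,-1.35,0],[0,-1.6,0],[0,-1.85,0],[0,-2.1,0],[0,-2.35,0],[0,-2.6,0],[0,-2.8,0]]' --turn '[[0,0,0],[0,0,0],[0,0,0],[0,0,0],[0,0,0],[0,0,0],[0,0,0],[0,0,0],[0,0,0],[0,0,0],[0,0,0],[0,0,0]]'

```text
time: 25.7
position: [0.4803, 0.1447, 0.0066]
tool_rot: [0.092, 0.996, 0.0, 0.001]
ft_force: [4.5, -2.3, 2.0]
grip_width: 0.0116
grip_force: 15.0
```

play_rows --gripper '[0.8,0.8,0.8,0.8,0.8,0.8,0.8,0.8,0.8,0.8]' --delta_pos '[[0,-0.25,0],[0,-0.5,0],[0,-0.75,0],[0,-1.0,0],[0,-1.25,0],[0,-1.5,0],[0,-1.7,0],[0,-1.9,0],[0,-2.1,0],[0,-2.1,0]]' --turn '[[0,0,0],[0,0,0],[0,0,0],[0,0,0],[0,0,0],[0,0,0],[0,0,0],[0,0,0],[0,0,0],[0,0,0]]'

```text
time: 26.95
position: [0.4762, 0.1241, 0.0066]
tool_rot: [0.092, 0.996, 0.0, 0.001]
ft_force: [3.6, -2.2, 3.4]
grip_width: 0.0115
grip_force: 15.0
```

```bash
python3 -c "
from ptr import *
rd()"
```

```text
t 27.0 p [-84.6 -22.9] F [ 4.01 -1.88  3.76]
None
```

play_rows --gripper '[0.8,0.8,0.8,0.8,0.8,0.8,0.8,0.8]' --delta_pos '[[0,-0.1,0],[0,-0.2,0],[0,-0.3,0],[0,-0.4,0],[0,-0.5,0],[0,-0.6,0],[0,-0.65,0],[0,-0.65,0]]' --turn '[[0,0,0],[0,0,0],[0,0,0],[0,0,0],[0,0,0],[0,0,0],[0,0,0],[0,0,0]]'

```text
time: 28.0
position: [0.4751, 0.1184, 0.0066]
tool_rot: [0.093, 0.996, 0.001, 0.001]
ft_force: [3.7, 3.7, 3.7]
grip_width: 0.0121
grip_force: 15.0
```

```bash
python3 -c "
from ptr import *
rd()"
```

```text
t 28.05 p [-84.6 -28.8] F [2.64 3.05 3.52]
None
```

play_rows --gripper '[0.8,0.6,0.4,0.1,0.0,0.0,0.0,0.0,0.0,0.0,0.0,0.0]' --delta_pos '[[0,0.06,0],[0,0.06,0],[0,0.06,0],[0,0.06,0],[0,0.06,0],[0,0.06,0],[0,0.06,-1.5],[0,0.06,-4],[0,0.06,-8],[0,0.06,-13],[0,0.06,-18],[0,0.06,-22]]' --turn '[[0,0,0],[0,0,0],[0,0,0],[0,0,0],[0,0,0],[0,0,0],[0,0,0],[0,0,0],[0,0,0],[0,0,0],[0,0,0],[0,0,0]]'

```text
time: 29.55
position: [0.4747, 0.1184, 0.2298]
tool_rot: [0.092, 0.996, 0.0, 0.002]
ft_force: [0.3, -0.3, -0.7]
grip_width: 0.0434
grip_force: 0.0
```

play_rows --gripper '[0.0,0.0,0.0,0.0,0.0,0.0,0.0]' --delta_pos '[[0,-5,0],[0,-10,0],[0,-16,0],[0,-22,0],[0,-28,0],[0,-28,0],[0,-28,0]]' --turn '[[0,0,0],[0,0,0],[0,0,0],[0,0,0],[0,0,0],[0,0,0],[0,0,0]]'

```text
time: 30.42
position: [0.4227, -0.1564, 0.2268]
tool_rot: [0.093, 0.996, 0.001, 0.001]
ft_force: [0.1, 0.8, -0.1]
grip_width: 0.0433
grip_force: 0.0
```

Run:
```python
from ptr import *
T,S=show(); print(gpos(T))
print(robot.get_obs()["position"])
b=[x for x in blobs(T,(4,170,130),(30,255,255),8)[0] if x[1][0]<300 and 150<x[1][1]<230]; print(b)
for x in b: print("orange/brass loc at z=.034",loc(cast(T,x[1],.034)))
b0=[x for x in blobs(t,(4,170,130),(30,255,255),8)[0] if x[1][0]<300 and 150<x[1][1]<230]
for x in b0: print("before",x,loc(cast(t,x[1],.034)))
ys=np.arange(-30,125,5)
print([(int(y),*c.tolist()) for y,c in zip(ys,strip(T,0,ys,.068))])
for n,z in(("pots top",0),): print([x for x in blobs(T,(108,150,60),(125,255,255))[0] if x[1][0]>150])
```

```text
t 30.525 p [ -85.4 -307.4] [ 0.423  -0.1553  0.2266] F [-0.74  0.39  0.01] w 0.043328373146800304 gf 0.0
top red [([189, 192, 11, 13, 108], [193.3, 197.9]), ([226, 256, 6, 18, 41], [228.1, 264.2])] green [([168, 100, 19, 11, 189], [176.9, 104.7]), ([231, 257, 6, 18, 41], [233.1, 265.3])] orange [([236, 192, 4, 2, 5], [237.6, 192.4])] blue [([388, 157, 16, 15, 191], [395.2, 164.0]), ([238, 237, 10, 14, 97], [242.5, 243.8])]
scene red [([341, 121, 17, 24, 326], [348.3, 132.4])] green [] orange [] blue [([224, 195, 14, 13, 150], [230.7, 201.0]), ([405, 248, 10, 8, 44], [409.5, 251.5]), ([214, 374, 43, 26, 226], [236.2, 387.4])]
([([230, 256, 7, 19, 47], [233.1, 265.0])], array([-138.3,  -12.6]), np.float64(0.20000000000000107))
[ 0.42302096 -0.15530962  0.22662315]
[([232, 185, 11, 9, 70], [236.6, 189.2]), ([201, 197, 13, 10, 93], [207.1, 201.5]), ([227, 203, 7, 8, 48], [229.7, 206.2])]
orange/brass loc at z=.034 [42.7 17.4]
orange/brass loc at z=.034 [ 0.  81.8]
orange/brass loc at z=.034 [-1.5 25. ]
before ([243, 187, 10, 9, 64], [247.7, 191.2]) [ 42.6 -10.4]
[(-30, 192, 190, 185), (-25, 194, 192, 186), (-20, 92, 91, 89), (-15, 130, 130, 129), (-10, 138, 137, 136), (-5, 132, 131, 130), (0, 134, 135, 132), (5, 82, 55, 30), (10, 133, 82, 39), (15, 135, 82, 37), (20, 135, 82, 36), (25, 150, 108, 73), (30, 211, 204, 192), (35, 212, 205, 193), (40, 211, 205, 193), (45, 212, 205, 192), (50, 213, 205, 193), (55, 204, 191, 175), (60, 139, 84, 37), (65, 140, 87, 39), (70, 142, 87, 40), (75, 142, 87, 42), (80, 142, 88, 42), (85, 131, 80, 32), (90, 124, 71, 24), (95, 144, 59, 25), (100, 207, 36, 25), (105, 209, 36, 27), (110, 212, 38, 28), (115, 208, 39, 31), (120, 45, 29, 29)]
[([260, 68, 11, 38, 153], [264.9, 86.6]), ([388, 157, 16, 15, 191], [395.2, 164.0]), ([238, 237, 10, 14, 97], [242.5, 243.8]), ([547, 375, 7, 2, 8], [549.6, 375.9])]
```

The blue grip and green band are back at their starting pixels. The bottle runs from about 8 to 118 mm against the stop, the marker's back face is at about 8 mm, and the blue-capped pot is unmoved.

```bash
python3 -c "
from rig import robot
print(robot.hand_in())"
```

```text
the job is handed in; nothing more can be done
None
```

I handed the job in at about 30 s: the bottle lies against the stop with the marker level with its foot, the pointer was held near 16 mm for about 1.5 s, and the slide was eased home. I viewed 11 pictures against the limit of 10, and only the blue pot was re-measured afterwards, not the white pot or the beaker.

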